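# Fold out the serving board on the terrace table

### The job

Fold out the hinged serving board with the fingertips: first push the small dipping bowl along the table until it is clear of where the leaf will land, then turn the half-raised leaf right over its spine and press it down until it lies flat on the other side. Do not lift or tip the bowl, do not bring the leaf down on it, do not pinch the leaf or slam it, and leave everything else where it stands; finish with the hand clear.

Things in the scene. Friction and masses are not known exactly. Their poses are not given: they have to be found in the camera images.
- board_plate: Fixed walnut half of the board, 240 (x) x 130 (y) x 12 mm, fast to the table. Origin on the table top under the middle of the spine; x along the spine, z up. The plate lies at y = 4 to 134 mm; the leaf lands on bare table at y = 0 to -120, x = -90 to 90 mm. Spine (hinge axis) along x at y = 0, z = 12 mm, with 8 mm steel knuckles. Yaw varies.
- leaf (a joint): Leaf angle about the spine: 0 = folded flat on the plate (+y), pi/2 = upright, pi (end stop) = flat on the -y side, its new top flush with the plate's, 12 mm up. Starts at 0.4 to 0.75, half raised over the plate. Stiff hinge: the leaf stays where it is left; turning takes 1 to 3 N at the free edge.
- leaf_edge (a point): Middle of the free edge of the turning leaf, half way through its thickness. The leaf: walnut panel, 180 mm along the spine, reaching 120 mm from it, 10 mm thick over its cork linings, about 150 g. The hinge axis lies in the plane of its inner face.
- leaf_inner_face (a point): Centre (62 mm from the spine) of the cork lining, 164 x 100 mm, on the leaf's inner face, which looks down at the plate at the start and up once the leaf is turned over.
- leaf_outer_face (a point): Centre of the same lining on the outer face, which looks up at the start and down at the table once turned over. Fingers pressing on both linings at once count as pinching.
- dip_bowl: White ceramic dipping bowl standing in the leaf's landing place: 72 mm across the rim, 58 mm across the foot, 30 mm high, about 160 g, slides on the table. Origin at the centre of its underside.
- glass_jar: Bystander: closed glass jar, 68 mm across, 100 mm high. Origin at the centre of its underside.
- pepper_mill: Bystander: turned wooden pepper mill, 54 mm across, 128 mm high. Origin at the centre of its underside.
- tumbler: Bystander: steel tumbler, 72 mm across the rim, 90 mm high. Origin at the centre of its underside.
- scraper: Bystander: orange plastic scraper lying flat, 190 mm long along its x axis, blade 75 mm wide at +x, 12 mm high. Origin on its underside where handle and blade meet.
- spoon: Bystander: steel spoon lying flat along its x axis, under 30 mm high.
- mug: Bystander: blue mug, 80 mm across, 90 mm high. Origin at the centre of its underside.
There are look-alikes about, which are no part of the job. Several things have the shape of the dip_bowl; the one meant has the colours described above.

How it is judged:
By the outcome, as a careful person would: the job done as asked, in the order asked, and still so for the second after the job is handed in, with the robot touching nothing.
It also fails if it takes over 61 s, if anything falls off the work surface, if the arm or the gripper's body presses on something with over 40 N, if the wrist force passes 120 N, or if a joint passes its speed limit or range.

### The arm

A 6-joint arm with a two-finger parallel gripper is mounted at the origin on the work surface. World frame = base frame: x ahead of the robot, y to its left, z up, the work surface at z = 0. Lengths are in m, angles in rad, forces in N, time in s.
With the tool pointing down it reaches from about 0.25 to 0.725 m from the base axis. Payload 4 kg.
Tool frame: the origin (TCP) lies midway between the tips of the shut fingers; the grasp point (between the pads) lies 19 mm behind it; z points along the fingers, y is the line along which they close (so a half turn about z gives the same grasp; the last joint's range is limited). The gripper opens to 85 mm and grips with 20 to 120 N. Pads are 22 mm wide; open, the fingers measure 114 mm over their backs; the gripper's body (76 mm by 85 mm) begins 54 mm behind the grasp point. The pads swing forward as they close: fully open they stand 13 mm farther back than shut.
Start: joints at [1.146, 0.241, 0.005, 1.335, 0, 1.571], TCP at [0.206, 0.456, 0.231] pointing down, gripper open.
Joint ranges: [-2.72, 2.72], [-1.05, 1.87], [-1.09, 1.28], [-1.99, 2.15], [-1.42, 1.44], [-3.14, 3.14]. Speed limits (rad/s): [2.79, 2.79, 3.14, 3.14, 3.14, 3.14].

### API

Orientations are given as a unit quaternion [x, y, z, w].
In Python, from workcell import get_obs, imaging, workorder gives the robot as it stands.
- The arm moves only by the tool jog_arm, called in YAML: its name, and indented under it one key for each argument. Schema: {"type":"object","properties":{"steps":{"type":"array","items":{"type":"array","items":{"type":"array","items":{"type":"number"},"minItems":7,"maxItems":7},"minItems":1,"maxItems":10},"minItems":1,"maxItems":1},"only":{"type":"string"},"quiet":{"type":"boolean"},"lines":{"type":"string"}},"required":["steps"],"additionalProperties":false}. steps is a list that holds a single list of rows (three levels of brackets), with 1 to 10 rows, each of 7 numbers: a rotation vector rx, ry, rz in normalised numbers (1 is pi rad), then dx, dy, dz in shares of 0.75 m (1.0 is 0.75 m), then the finger opening in m; each row is the pose to reach, as a shift and turn from the pose commanded when the call began, along the tool's axes at that moment; what a row does not reach only later rows make up. A row lasts 1/8 s, in which the tool goes at most 0.0625 m and 0.188 rad, less where a joint would pass 70% of its speed; a pose out of reach is approached as far as the arm can. The fingers move at their own pace and stop on an object; the grip force is fixed at half the most. Time passes only in rows, so rows that do not move let the fingers close. The tool returns the time, the measured TCP pose, the force, the opening and the grip force at its end. only (a regular expression) keeps the lines of the reply that match it, lines (a string "A,B") keeps lines A to B, and quiet returns only ok. Input that does not fit is refused with a message, and nothing moves.
- get_obs(): the state, without advancing time (a new reading comes with each control period).
- imaging.camera(name): name is "scene" or "top"; returns (picture, depth): 384x512x3 uint8, red, green, blue; 384x512 float32, m along the optical axis (not along the pixel's ray), 0 where there is no reading.
- imaging.calibration(name): a dict with "mtx" (3x3 intrinsics, pixels), "R" (3x3) and "t" (3): a world point X has camera coordinates R X + t. Camera axes: x right, y down, z forward; pixel columns grow to the right and rows downward; lengths in m; the calibration is good to about 2 mm. A picture is of the moment at which its call begins. calibration takes no time and is no camera call.
- workorder.job_done(): hands the job in; it is judged then, once.
The state is a dict: "clock": time; "joint_pos": joint angles; "joint_vel": joint speeds; "tau": joint torques, N m; "eef_pos": TCP position; "tool_rot": TCP orientation; "ft_force": force on the tool from outside, world axes, zero at the start; "ft_torque": the same for the moment, N m; "grip_width": finger opening in m; "grasp_force": force on a finger pad.
Only numpy, scipy, OpenCV 4.12 (cv2) and the standard library are available. Lean on these libraries where they do the work, as an engineer would, in place of code of your own. Each camera call takes 0.05 s, during which the arm holds its last target. There are 200 camera calls.

## Working session

There is one attempt and no reset: what is moved stays moved. The work goes in short steps, Python scripts to look and compute and a tool call to move; the robot and the scene stay as the last step left them, time stands still between calls to the robot, and variables do not carry over. Pictures are saved under pics/ and viewed, at most 10 in all, crops included, and the job is handed in when it is done.

```bash
ls; mkdir -p pics; cat > h.py <<'E'
import numpy as np, cv2
from workcell import get_obs, imaging, workorder
def shot(n):
    p,d=imaging.camera(n); return p,d,imaging.calibration(n)
def pts(d,c):
    K=c["mtx"];v,u=np.mgrid[:384,:512]
    X=np.stack([(u-K[0][2])/K[0][0]*d,(v-K[1][2])/K[1][1]*d,d],-1)
    return (X-np.array(c["t"]))@np.array(c["R"])
E
python3 - <<'E'
from h import *
for n in("top","scene"):
    p,d,c=shot(n); np.savez(n+"0.npz",p=p,d=d); cv2.imwrite(f"pics/{n}0.png",cv2.resize(p[...,::-1],(768,576)))
    print(n,np.round(-np.array(c["R"]).T@np.array(c["t"]),3),np.round(c["R"],2).tolist())
o=get_obs();print(o["clock"],o["tool_rot"],o["ft_force"])
E
```

```text
pics
top [0.334 0.018 1.278] [[-0.0, -1.0, 0.01], [-0.99, 0.0, -0.14], [0.14, -0.01, -0.99]]
scene [0.776 0.442 0.85 ] [[-0.85, 0.53, -0.01], [0.45, 0.71, -0.54], [-0.27, -0.46, -0.84]]
0.1 [ 2.10802310e-01  9.77528229e-01 -9.48900219e-04 -2.15743301e-04] [ 0.19053169  0.01838142 -0.21000788]
```

View pics/top0.png

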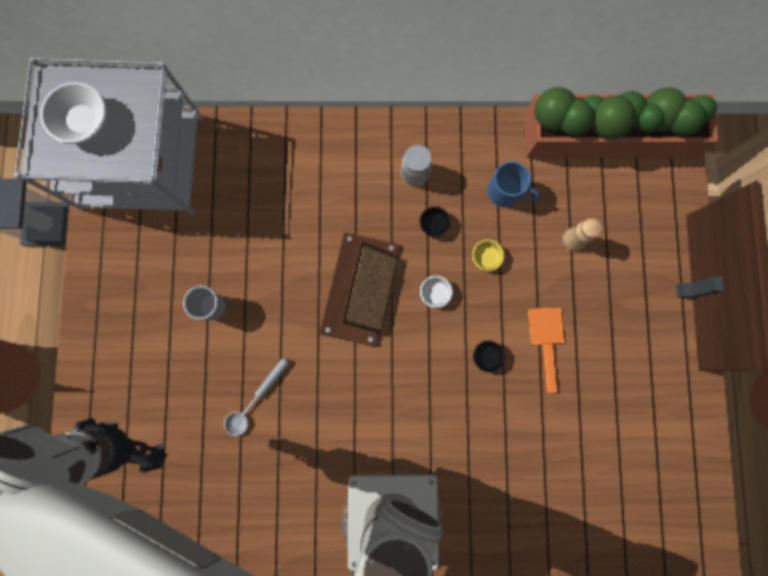

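View pics/scene0.png

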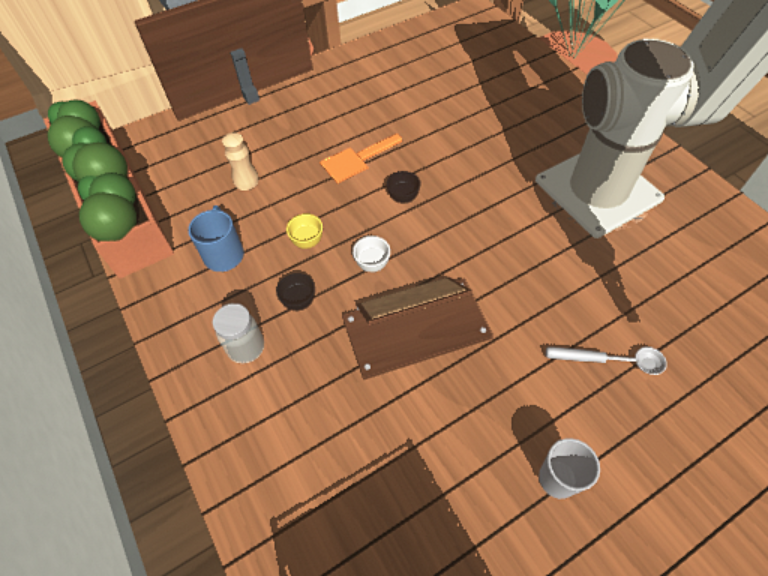

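The top view shows the plate with corner studs at (348,239), (397,247), (372,339) and (327,332), and the raised leaf over it. There are four bowl shapes: white (436,292), yellow (488,256), black (435,222) and black (488,356). There is also a big white bowl on the rack at (75,112). The small white one at (436,292) fits, because it is white, small and beside the spine. Next I measure and make the crop.

```bash
python3 - <<'E'
from h import *
z=np.load("top0.npz");p,d=z["p"],z["d"];c=imaging.calibration("top");P=pts(d,c)
cv2.imwrite("pics/crop0.png",cv2.resize(p[140:260,200:360,::-1],(800,600),interpolation=cv2.INTER_CUBIC))
hsv=cv2.cvtColor(p,cv2.COLOR_RGB2HSV)
def q(u,v,name,r=14,zmin=.006,extra=None):
    u,v=int(u/1.5),int(v/1.5);W=P[v-r:v+r,u-r:u+r].reshape(-1,3);m=(d[v-r:v+r,u-r:u+r].ravel()>0)&(W[:,2]>zmin)
    if extra is not None:m&=extra[v-r:v+r,u-r:u+r].ravel()
    W=W[m];print(name,len(W),"min",W.min(0).round(3),"max",W.max(0).round(3))
white=(hsv[...,1]<60)&(hsv[...,2]>110)
q(436,292,"white",14,.006,white)
for u,v,n in[(488,256,"yellow"),(435,222,"blk1"),(488,356,"blk2"),(510,185,"mug"),(582,235,"mill"),(416,166,"jar"),(204,303,"tumbler")]:q(u,v,n,18 if n in("mug","mill","jar") else 13)
q(546,350,"scraper",32);
q(265,395,"spoon",32)
for u,v in[(348.5,239),(397,247),(372,339.5),(327,332)]:
    print("stud",P[int(v/1.5),int(u/1.5)].round(4))
# board & leaf profile rows
for v in(175,185,195,205,215):
    print(v,[tuple((P[v,u]*1000).astype(int)) for u in range(215,275,4)])
E
```

```text
white 248 min [ 0.464 -0.139  0.006] max [ 0.536 -0.066  0.039]
yellow 305 min [ 0.543 -0.267  0.006] max [ 0.631 -0.184  0.038]
blk1 295 min [ 0.62  -0.147  0.006] max [ 0.698 -0.059  0.037]
blk2 312 min [ 0.319 -0.257  0.006] max [ 0.399 -0.179  0.037]
mug 669 min [ 0.691 -0.343  0.006] max [ 0.819 -0.217  0.098]
mill 436 min [ 0.573 -0.505  0.006] max [ 0.699 -0.383  0.132]
jar 500 min [ 0.738 -0.121  0.006] max [ 0.867 -0.     0.109]
tumbler 436 min [0.432 0.369 0.006] max [0.52  0.46  0.096]
scraper 855 min [ 0.265 -0.456  0.006] max [ 0.477 -0.235  0.035]
spoon 415 min [0.175 0.178 0.006] max [0.377 0.388 0.025]
stud [0.6222 0.0967 0.015 ]
stud [ 0.6041 -0.0131  0.0166]
stud [0.3927 0.0418 0.013 ]
stud [0.4097 0.1424 0.0147]
175 [(np.int64(568), np.int64(155), np.int64(2)), (np.int64(568), np.int64(141), np.int64(1)), (np.int64(568), np.int64(128), np.int64(3)), (np.int64(565), np.int64(113), np.int64(18)), (np.int64(566), np.int64(99), np.int64(16)), (np.int64(566), np.int64(86), np.int64(13)), (np.int64(551), np.int64(69), np.int64(93)), (np.int64(552), np.int64(56), np.int64
[... 2350 characters left out ...]
6), np.int64(4))]
215 [(np.int64(430), np.int64(152), np.int64(12)), (np.int64(430), np.int64(139), np.int64(10)), (np.int64(429), np.int64(125), np.int64(13)), (np.int64(423), np.int64(106), np.int64(98)), (np.int64(423), np.int64(94), np.int64(90)), (np.int64(424), np.int64(82), np.int64(76)), (np.int64(425), np.int64(69), np.int64(68)), (np.int64(426), np.int64(57), np.int64(60)), (np.int64(427), np.int64(44), np.int64(47)), (np.int64(427), np.int64(31), np.int64(36)), (np.int64(428), np.int64(18), np.int64(22)), (np.int64(430), np.int64(4), np.int64(2)), (np.int64(430), np.int64(-8), np.int64(2)), (np.int64(430), np.int64(-22), np.int64(-1)), (np.int64(430), np.int64(-36), np.int64(-3))]
```

View pics/crop0.png

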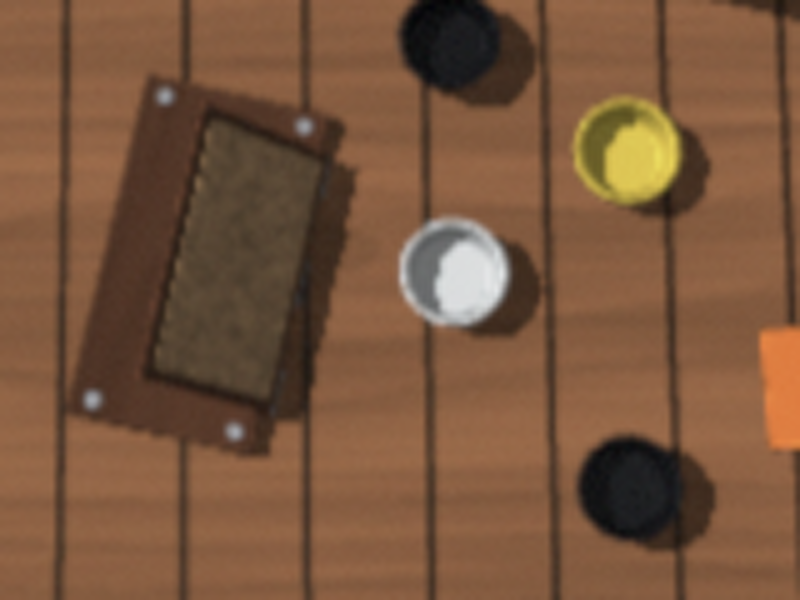

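The enlarged crop shows the white bowl at crop pixel (452,270), with no other small white bowl nearby, so it is the dip_bowl. Next I refine the board frame and leaf angle.

```bash
cat >> h.py <<'E'
def leafplane(P,d,O,yaw):
    ex=np.array([np.cos(yaw),np.sin(yaw)]);ey=np.array([-ex[1],ex[0]])
    B=np.stack([(P[...,:2]-O)@ex,(P[...,:2]-O)@ey,P[...,2]],-1)
    return B
E
python3 - <<'E'
from h import *
z=np.load("top0.npz");p,d=z["p"],z["d"];c=imaging.calibration("top");P=pts(d,c);K,R,t=map(np.array,(c["mtx"],c["R"],c["t"]))
O=np.array([.491,0.]);yaw=-.233
B=leafplane(P,d,O,yaw)
m=(np.abs(B[...,0])<.075)&(B[...,1]>.015)&(B[...,1]<.1)&(B[...,2]>.028)&(B[...,2]<.115)&(d>0)
A=B[m];co,*_=np.linalg.lstsq(np.c_[A[:,:2],np.ones(len(A))],A[:,2],rcond=None)
print(len(A),"leaf plane z=a bx+b by+c",co.round(4),"angle",np.arctan(np.hypot(*co[:2])),"yaw corr",np.arctan2(-co[0],co[1]))
# studs: bright spots, rays to z=.014
g=cv2.cvtColor(p,cv2.COLOR_RGB2GRAY);hs=cv2.cvtColor(p,cv2.COLOR_RGB2HSV);S=[]
C=-R.T@t
def ray(u,v,h):
    r=R.T@np.linalg.inv(K)@[u,v,1.];return C+r*(h-C[2])/r[2]
for u,v in[(348.5,239),(397,247),(372,339.5),(327,332)]:
    u,v=int(u/1.5),int(v/1.5);w=g[v-4:v+5,u-4:u+5].astype(float);w=np.clip(w-w.max()*.6,0,None);yy,xx=np.mgrid[v-4:v+5,u-4:u+5]
    S.append(ray((w*xx).sum()/w.sum(),(w*yy).sum()/w.sum(),.013)[:2])
S=np.array(S);print(S.round(4),S.mean(0).round(4)); 
a=S[0]-S[3]+S[1]-S[2];b=S[0]-S[1]+S[3]-S[2];print("yaw",np.arctan2(a[1],a[0]),np.arctan2(-b[0],b[1]),np.linalg.norm(a)/2,np.linalg.norm(b)/2)
w=((hs[...,1]<60)&(hs[...,2]>110)).astype(np.uint8);w[:, :280]=0;w[:,305:]=0;w[:180]=0;w[210:]=0
(u,v),r=cv2.minEnclosingCircle(np.vstack(cv2.findContours(w,0,2)[0]));print("bowl",ray(u,v,.03).round(4),r, r*1.25/K[0][0])
bl=P[(hs[...,0]<15)&(hs[...,1]>180)&(hs[...,2]>150)&(P[...,2]>.004)&(P[...,1]<-.2)&(P[...,0]>.2)&(P[...,1]>-.4)&(P[...,0]<.5)];print("scr",bl.min(0),bl.max(0))
E
```

```text
1115 leaf plane z=a bx+b by+c [-0.0049  0.8976  0.024 ] angle 0.7315095275814448 yaw corr 0.005500945154079806
[[ 0.6245  0.0965]
 [ 0.6074 -0.0088]
 [ 0.3931  0.0472]
 [ 0.4105  0.1438]] [0.5089 0.0697]
yaw -0.23653895745461032 -0.16968153297365832 0.2203036413077548 0.1024403705493965
bowl [ 0.4987 -0.1004  0.03  ] 10.986486434936523 0.03657409602648279
scr [ 0.27819073 -0.38625587  0.00404233] [ 0.45931555 -0.31668333  0.02074573]
```

Careful with the scale: shifts go in shares of 0.75 m and turns go in shares of pi rad. That gives: -0.4846 m is -0.6461, -0.3266 m is -0.4355, 1.382 rad is 0.4399.

jog_arm:
  steps:
    - [[0, 0, 0.0541, -0.08, -0.0533, 0, 0.03], [0, 0, 0.1082, -0.1467, -0.1, 0, 0.03], [0, 0, 0.1592, -0.2133, -0.144, 0, 0.03], [0, 0, 0.2133, -0.28, -0.1893, 0, 0.03], [0, 0, 0.2674, -0.3467, -0.2333, 0, 0.03], [0, 0, 0.3183, -0.4133, -0.28, 0, 0.03], [0, 0, 0.3692, -0.48, -0.324, 0, 0.03], [0, 0, 0.4234, -0.5467, -0.3693, 0, 0.03], [0, 0, 0.4399, -0.6, -0.4053, 0, 0.03], [0, 0, 0.4399, -0.6461, -0.4355, 0, 0.03]]

```text
clock: 1.35
eef_pos: [0.5134, -0.0437, 0.2307]
tool_rot: [0.786, 0.618, -0.0, -0.0]
ft_force: [1.2, 0.7, -0.0]
grip_width: 0.0301
grasp_force: 0.0
```

In the tool's units: 0.22 m is 0.2933, 0.215 m is 0.2867.

jog_arm:
  steps:
    - [[0, 0, 0, 0, 0, 0.0667, 0.03], [0, 0, 0, 0, 0, 0.1333, 0.03], [0, 0, 0, 0, 0, 0.2, 0.03], [0, 0, 0, 0, 0, 0.24, 0.03], [0, 0, 0, 0, 0, 0.2667, 0.03], [0, 0, 0, 0, 0, 0.2867, 0.03], [0, 0, 0, 0, 0, 0.2933, 0.03], [0, 0, 0, 0, 0, 0.2933, 0.03]]

```text
clock: 2.35
eef_pos: [0.5132, -0.0418, 0.0114]
tool_rot: [0.785, 0.619, 0.0, 0.0]
ft_force: [0.4, 0.1, -0.2]
grip_width: 0.0304
grasp_force: 0.0
```

```bash
python3 - <<'E'
from h import *
for n in("scene",):
    p,d,c=shot(n);cv2.imwrite("pics/s1.png",cv2.resize(p[110:270,180:380,::-1],(750,600)))
E
```

```text
(no output)
```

View pics/s1.png

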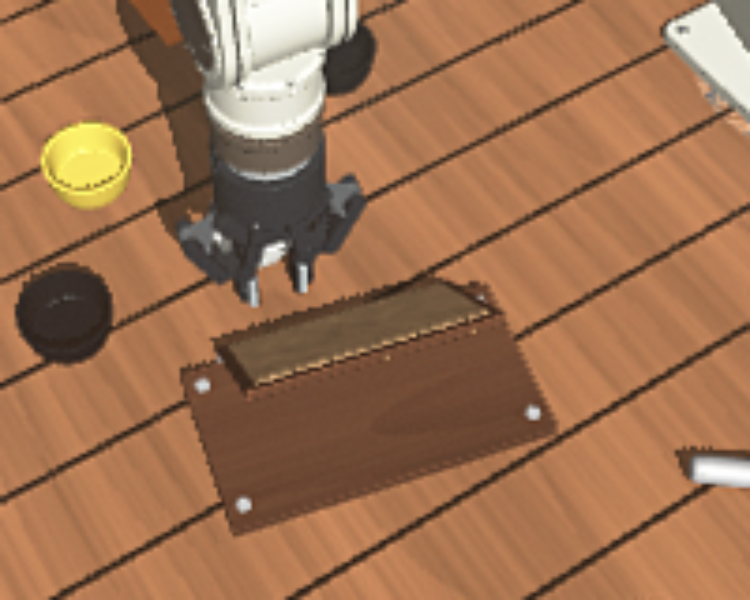

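The fingers stand between the spine and the hidden bowl, with tips at crop (250,295) and (303,285), clear of the leaf. I'll push slowly.

In the tool's units: -0.054 m is -0.072, -0.047 m is -0.0627.

jog_arm:
  steps:
    - [[0, 0, 0, -0.0067, 0, 0, 0.03], [0, 0, 0, -0.0133, 0, 0, 0.03], [0, 0, 0, -0.02, 0, 0, 0.03], [0, 0, 0, -0.028, 0, 0, 0.03], [0, 0, 0, -0.036, 0, 0, 0.03], [0, 0, 0, -0.044, 0, 0, 0.03], [0, 0, 0, -0.0533, 0, 0, 0.03], [0, 0, 0, -0.0627, 0, 0, 0.03], [0, 0, 0, -0.072, 0, 0, 0.03]]

```text
clock: 3.52
eef_pos: [0.5003, -0.0947, 0.0114]
tool_rot: [0.785, 0.619, 0.0, 0.0]
ft_force: [0.7, 1.6, 1.2]
grip_width: 0.0303
grasp_force: 1.0
```

jog_arm:
  steps:
    - [[0, 0, 0, -0.0093, 0, 0, 0.03], [0, 0, 0, -0.0187, 0, 0, 0.03], [0, 0, 0, -0.028, 0, 0, 0.03], [0, 0, 0, -0.0373, 0, 0, 0.03], [0, 0, 0, -0.0467, 0, 0, 0.03], [0, 0, 0, -0.0533, 0, 0, 0.03], [0, 0, 0, -0.0587, 0, 0, 0.03], [0, 0, 0, -0.0627, 0, 0, 0.03], [0, 0, 0, -0.064, 0, 0, 0.03]]

```text
clock: 4.65
eef_pos: [0.4891, -0.141, 0.0113]
tool_rot: [0.785, 0.619, -0.0, -0.0]
ft_force: [0.2, 2.5, 0.9]
grip_width: 0.0299
grasp_force: 1.1
```

jog_arm:
  steps:
    - [[0, 0, 0, 0.0067, 0, 0, 0.03], [0, 0, 0, 0.016, 0, 0, 0.03], [0, 0, 0, 0.02, 0, -0.0267, 0.03], [0, 0, 0, 0.0267, 0, -0.08, 0.03], [0, 0, 0, 0.04, 0, -0.16, 0], [0, 0, 0, 0.08, 0, -0.2133, 0], [0, 0, 0, 0.1333, 0, -0.24, 0], [0, 0, 0, 0.2133, -0.02, -0.24, 0], [0, 0, 0, 0.2933, -0.04, -0.24, 0], [0, 0, 0, 0.36, -0.04, -0.24, 0]]

```text
clock: 5.9
eef_pos: [0.5222, 0.1312, 0.1914]
tool_rot: [0.785, 0.62, -0.0, 0.0]
ft_force: [1.3, -0.8, 0.2]
grip_width: 0.0001
grasp_force: 0.0
```

```bash
python3 - <<'E'
from h import *
for n in("scene",):
    p,d,c=shot(n);cv2.imwrite("pics/s2.png",cv2.resize(p[110:270,180:380,::-1],(750,600)))
    P=pts(d,c);hs=cv2.cvtColor(p,cv2.COLOR_RGB2HSV)
    m=(P[...,2]>.005)&(P[...,2]<.035)&(abs(P[...,0]-.48)<.07)&(abs(P[...,1]+.18)<.07)&(d>0)
    A=P[m];print(len(A),A.min(0),A.max(0))
E
```

```text
425 [ 0.42716604 -0.23867438  0.00504631] [ 0.54985545 -0.13819313  0.03437379]
```

View pics/s2.png

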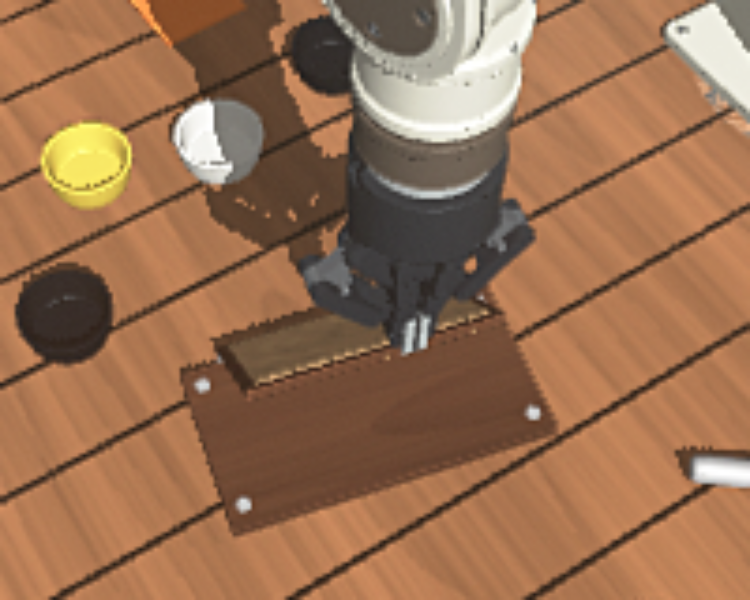

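The bowl stands upright at crop (217,141), between the yellow and black bowls and well away from the spine. The shut hand is beyond the leaf's free edge. I'll check the bowl position and lower the hand behind the edge.

In the tool's units: 0.124 m is 0.1653, 0.12 m is 0.16.

```bash
python3 - <<'E'
from h import *
c=imaging.calibration("scene");K,R,t=map(np.array,(c["mtx"],c["R"],c["t"]));C=-R.T@t
r=R.T@np.linalg.inv(K)@[237.9,147.6,1.];X=C+r*(.026-C[2])/r[2];rel=X[:2]-[.4929,.0026];print(X,rel@[.972,-.234],rel@[.234,.972])
E
```

```text
[ 0.4814247  -0.17834895  0.026     ] 0.031188057064667152 -0.17856759691635568
```

jog_arm:
  steps:
    - [[0, 0, 0, 0, 0, 0.04, 0], [0, 0, 0, 0, 0, 0.08, 0], [0, 0, 0, 0, 0, 0.12, 0], [0, 0, 0, 0, 0, 0.1467, 0], [0, 0, 0, 0, 0, 0.16, 0], [0, 0, 0, 0, 0, 0.1653, 0], [0, 0, 0, 0, 0, 0.1653, 0]]

```text
clock: 6.82
eef_pos: [0.5234, 0.1287, 0.0677]
tool_rot: [0.785, 0.619, 0.0, 0.0]
ft_force: [-0.5, -0.0, 0.0]
grip_width: 0.0001
grasp_force: 0.0
```

In the tool's units: -0.075 m is -0.1, -0.067 m is -0.0893.

jog_arm:
  steps:
    - [[0, 0, 0, -0.0133, 0, 0, 0], [0, 0, 0, -0.0267, 0, 0, 0], [0, 0, 0, -0.0387, 0, 0, 0], [0, 0, 0, -0.048, 0, -0.0093, 0], [0, 0, 0, -0.0587, 0, -0.0173, 0], [0, 0, 0, -0.068, 0, -0.024, 0], [0, 0, 0, -0.0787, 0, -0.0307, 0], [0, 0, 0, -0.0893, 0, -0.036, 0], [0, 0, 0, -0.1, 0, -0.0413, 0], [0, 0, 0, -0.1, 0, -0.0413, 0]]

```text
clock: 8.07
eef_pos: [0.5051, 0.0547, 0.0985]
tool_rot: [0.786, 0.618, -0.0, 0.0]
ft_force: [-0.6, 0.4, -0.9]
grip_width: -0.0002
grasp_force: 0.0
```

```bash
python3 - <<'E'
from h import *
p,d,c=shot("scene");cv2.imwrite("pics/s3.png",cv2.resize(p[110:270,180:380,::-1],(750,600)))
E
```

```text
(no output)
```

View pics/s3.png

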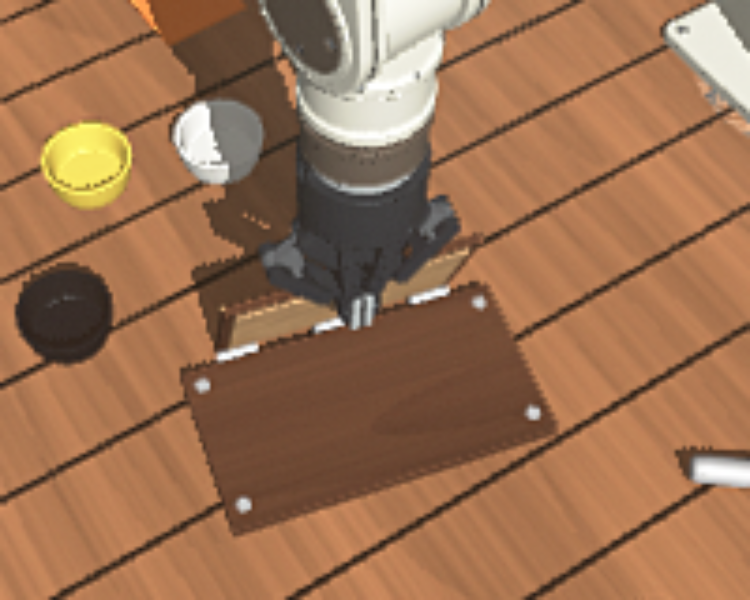

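The leaf is rising with the fingertips. They touch at crop (360,310), and the steel knuckles are now visible. I'll carry it over the top.

In the tool's units: -0.08 m is -0.1067, -0.0595 m is -0.0793.

jog_arm:
  steps:
    - [[0, 0, 0, -0.0107, 0, -0.004, 0], [0, 0, 0, -0.0213, 0, -0.0073, 0], [0, 0, 0, -0.0333, 0, -0.0093, 0], [0, 0, 0, -0.0453, 0, -0.0107, 0], [0, 0, 0, -0.0567, 0, -0.0113, 0], [0, 0, 0, -0.068, 0, -0.0107, 0], [0, 0, 0, -0.0793, 0, -0.0093, 0], [0, 0, 0, -0.0887, 0, -0.0073, 0], [0, 0, 0, -0.0973, 0, -0.0047, 0], [0, 0, 0, -0.1067, 0, -0.0013, 0]]

```text
clock: 9.38
eef_pos: [0.487, -0.0225, 0.0992]
tool_rot: [0.785, 0.619, 0.0, 0.0]
ft_force: [-0.2, 2.3, -0.5]
grip_width: 0.0004
grasp_force: 0.9
```

In the tool's units: 0.058 m is 0.0773, -0.0535 m is -0.0713.

jog_arm:
  steps:
    - [[0, 0, 0, -0.0107, 0, 0.0053, 0], [0, 0, 0, -0.0207, 0, 0.0113, 0], [0, 0, 0, -0.0293, 0, 0.018, 0], [0, 0, 0, -0.038, 0, 0.0253, 0], [0, 0, 0, -0.046, 0, 0.034, 0], [0, 0, 0, -0.0533, 0, 0.0427, 0], [0, 0, 0, -0.0593, 0, 0.052, 0], [0, 0, 0, -0.0647, 0, 0.0627, 0], [0, 0, 0, -0.0687, 0, 0.0707, 0], [0, 0, 0, -0.0713, 0, 0.0773, 0]]

```text
clock: 10.62
eef_pos: [0.4741, -0.074, 0.0408]
tool_rot: [0.785, 0.619, -0.0, -0.0]
ft_force: [0.8, 1.2, -0.2]
grip_width: 0.0002
grasp_force: 0.7
```

```bash
python3 - <<'E'
from h import *
p,d,c=shot("scene");cv2.imwrite("pics/s4.png",cv2.resize(p[110:270,180:380,::-1],(750,600)))
E
```

```text
(no output)
```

View pics/s4.png

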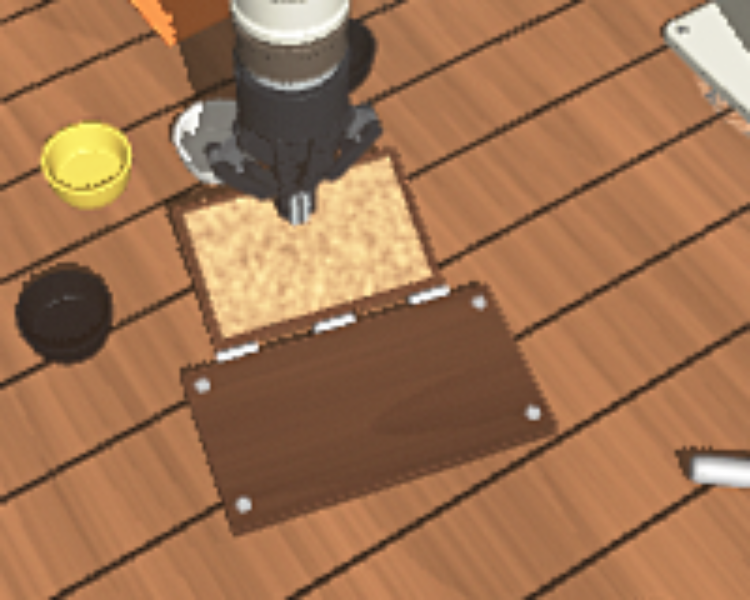

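The leaf is nearly down, with the fingertips on its cork at crop (297,205) and the bowl clear of it. Now a slow press.

In the tool's units: 0.03 m is 0.04, -0.004 m is -0.0053.

jog_arm:
  steps:
    - [[0, 0, 0, -0.0013, 0, 0.0067, 0], [0, 0, 0, -0.0027, 0, 0.0133, 0], [0, 0, 0, -0.004, 0, 0.0187, 0], [0, 0, 0, -0.0053, 0, 0.024, 0], [0, 0, 0, -0.0053, 0, 0.028, 0], [0, 0, 0, -0.0053, 0, 0.032, 0], [0, 0, 0, -0.0053, 0, 0.0353, 0], [0, 0, 0, -0.0053, 0, 0.038, 0], [0, 0, 0, -0.0053, 0, 0.04, 0], [0, 0, 0, -0.0053, 0, 0.04, 0]]

```text
clock: 11.92
eef_pos: [0.4735, -0.0781, 0.012]
tool_rot: [0.785, 0.619, 0.0, 0.0]
ft_force: [-2.5, 0.3, 7.7]
grip_width: -0.0003
grasp_force: 3.5
```

In the tool's units: 0.001 m is 0.0013, 0.0005 m is 0.0007.

jog_arm:
  steps:
    - [[0, 0, 0, 0, 0, 0.0007, 0], [0, 0, 0, 0, 0, 0.0013, 0], [0, 0, 0, 0, 0, 0.0013, 0]]

```text
clock: 12.3
eef_pos: [0.4735, -0.0781, 0.0119]
tool_rot: [0.785, 0.619, 0.0, 0.0]
ft_force: [-5.2, -0.1, 14.7]
grip_width: -0.0003
grasp_force: 7.2
```

jog_arm:
  steps:
    - [[0, 0, 0, 0, 0, -0.0067, 0], [0, 0, 0, 0, 0, -0.0267, 0], [0, 0, 0, 0, 0, -0.08, 0], [0, 0, 0, 0, 0, -0.1467, 0], [0, 0, 0, 0, 0, -0.2133, 0], [0, 0, 0, 0.0667, 0, -0.2667, 0], [0, 0, 0, 0.1467, 0, -0.2667, 0], [0, 0, 0, 0.2267, 0, -0.2667, 0], [0, 0, 0, 0.3067, 0, -0.2667, 0], [0, 0, 0, 0.3867, 0, -0.2667, 0]]

```text
clock: 13.55
eef_pos: [0.5416, 0.206, 0.2113]
tool_rot: [0.785, 0.619, 0.001, 0.0]
ft_force: [1.5, -0.3, -0.8]
grip_width: -0.0003
grasp_force: 0.0
```

```bash
python3 - <<'E'
from h import *
p,d,c=shot("top");cv2.imwrite("pics/t5.png",cv2.resize(p[80:280,100:400,::-1],(800,533)))
P=pts(d,c);B=leafplane(P,d,np.array([.4929,.0026]),-.236)
m=(abs(B[...,0])<.08)&(B[...,1]<-.012)&(B[...,1]>-.11)&(d>0);A=B[m]
co,*_=np.linalg.lstsq(np.c_[A[:,:2],np.ones(len(A))],A[:,2],rcond=None);print(len(A),co,np.median(A[:,2]),"z at edge",co[2]-.12*co[1])
m=(abs(B[...,0])<.1)&(B[...,1]<-.19)&(B[...,1]>-.3)&(d>0)&(abs(B[...,2])<.005);print("table z",np.median(B[m][:,2]))
m=(abs(B[...,0])<.08)&(B[...,1]>.012)&(B[...,1]<.12)&(d>0);print("plate z",np.median(B[m][:,2]))
E
```

```text
1354 [ 0.00189469 -0.00806782  0.01287608] 0.013313978149253669 z at edge 0.013844218929151478
table z 0.001182382010895931
plate z 0.013486109774122922
```

View pics/t5.png

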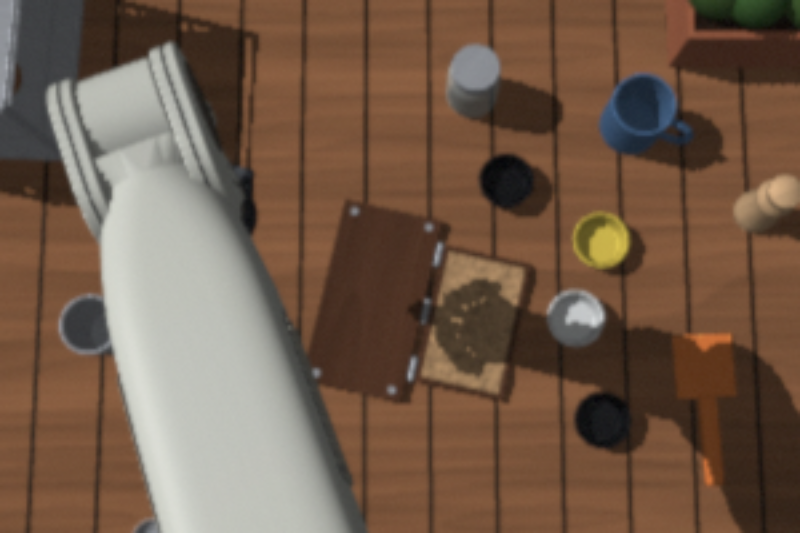

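The leaf lies flat, flush with the plate at 13 mm measured on both. The bowl is clear of it at (576,318), the bystanders haven't moved, and the hand is high and away.

```bash
python3 -c "
from workcell import workorder; print(workorder.job_done())"
```

```text
the job is handed in; nothing more can be done
None
```

I pushed the white dipping bowl clear, turned the leaf over its spine and pressed it flat level with the plate, then moved the hand clear and handed the job in at about 13.6 s; the verdict was not shown.

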